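Hold a stretcher bar against the sprung end stop of a framing jig

ROBOT

A 6-joint arm with a two-finger parallel gripper is mounted at the origin on the work surface. World frame = base frame: x ahead of the robot, y to its left, z up, the work surface at z = 0. Lengths are in mm, angles in degrees, forces in N, time in s.
With the tool pointing down it reaches from about 350 to 850 mm from the base axis. Payload 8.1 kg.
Tool frame: the origin (TCP) lies at the very end of the fingers, on their centre line; the grasp point (between the pads) lies 19 mm behind it; z points along the fingers, y is the direction in which the jaws open and shut (so a half turn about z gives the same grasp; the last joint's range is limited). The gripper opens to 85 mm and grips with 20 to 120 N. Pads are 22 mm wide; open, the fingers measure 114 mm over their backs; the gripper's body (76 mm by 85 mm) begins 54 mm behind the grasp point. The pads swing forward as they close: fully open they stand 13 mm farther back than shut.
Start: joints at [59.679, 7.471, 85.268, -0, 87.261, -4.893], TCP at [257.605, 541.89, 231.292] pointing down, gripper open.
Joint ranges: [-169.43, 169.43], [-51.17, 129.36], [1.28, 143.12], [-76.62, 256.62], [0, 156.53], [-152.29, 152.29]. Speed limits (degrees/s): [136.94, 136.94, 159.86, 180, 180, 180].

INTERFACE

Orientations are given as [roll, pitch, yaw] about the fixed x, y, z axes, in that order (R = Rz(yaw) Ry(pitch) Rx(roll)).
In Python, from bench import r gives the robot as it stands.
- The arm moves only by the shell command python3 -m jog 'ROWS' [OPENING] [FORCE]. ROWS is JSON, a list of rows, each a list of 6 numbers: the shift along the tool's x, y, z normalised to -1 to 1, where 1 is 0.25 m, then the turn, a rotation vector about the tool's x, y, z normalised to -1 to 1, where 1 is pi rad. In form: [[x, y, z, ax, ay, az], ...]. A call has 1 to 10 rows; each row is the pose to reach, as a shift and turn from the pose commanded when the call began, along the tool's axes at that moment, turning the shorter way round; what a row does not reach only later rows make up. A row lasts 1/10 s, in which the tool goes at most 50 mm and 8.59 degrees, less where a joint would pass 70% of its speed; a pose out of reach is approached as far as the arm can. A call with a number of a shift or a turn outside -1 to 1 is refused whole. A call with a gripper value outside its range is refused whole. OPENING is the opening, from 0 (shut) to 1 (fully open), set as the call begins (- or left out, the last holds). The fingers move at their own pace and stop on an object; FORCE is the grip in N (left out, the last holds). Time passes only in rows, so rows that repeat a pose let the fingers close. It gives the time, the measured TCP pose, the force and the opening at its end, in the units of the state.
- r.sense(): the state, without advancing time (a new reading comes with each control period).
- r.snapshot(name): name is "scene" or "top" or "wrist"; returns a dict with "pixels" (384x512x3 uint8, red, green, blue), "intrinsics" (3x3 intrinsics, pixels), "extrinsics" (4x4, takes a point from camera to world coordinates). Camera axes: x right, y down, z forward; pixel columns grow to the right and rows downward; lengths in mm; the calibration is good to about 2 mm. A picture is of the moment at which its call begins. There is no depth.
- r.hand_in(): hands the job in, once; it reports no verdict.
The state is a dict: "time": time; "joint_pos": joint angles; "qd": joint speeds; "joint_efforts": joint torques, N m; "tool_pos": TCP position; "tcp_rot": TCP orientation; "ft_force": force on the tool from outside, world axes, zero at the start; "wrist_torque": the same for the moment, N m; "finger_gap": finger opening in mm.
Only numpy, scipy, OpenCV 4.12 (cv2) and the standard library are available. Lean on these libraries where they do the work, as an engineer would, in place of code of your own. Each camera call takes 0.05 s, during which the arm holds its last target.

TASK

On the framing jig, slide the blue carrier, which has a black knob, along its rails until it clicks into the detent at the grey stop station, with the plunger still untouched. Then push the wooden stretcher bar along its groove, against the sprung plunger, until its end bears firmly on both grey stop posts, and keep pressing: finish while still holding it there, because the spring pushes it back as soon as you let go. Do not crush it against the stop, and leave the paint tin, the jar of brushes and the tape roll where they are.

Things in the scene. Friction and masses are not known exactly. Their poses are not given: they have to be found in the camera images.
- jig: Fixed framing jig: plywood board 225 x 470 mm, 12 mm thick, with two aluminium rails along its y. Origin on the table surface, 88 mm in from the board's robot-side edge, half-way along its length; z up, x level and away from the robot (the direction in which the bar is pressed), y along the rails. Turned up to 0.25 rad and placed anew each time.
- carrier (a joint): Travel of the blue carrier along the rails, m: 0 where it stands at the start (a new place each time), growing towards the jig's -y, from -0.02 to 0.24. The station lies 0.095 to 0.235 from the start, on the -y side. About 1 N of friction. A sprung ball at the station makes the detent (about 4 to 6 N to push in or out); let go within about 4 mm of the station, the carrier centres itself.
- carrier_knob (a point): Black upright knob to move the carrier by: 18 mm in diameter, from 36 to 80 mm above the table. The point is on its axis, 62 mm above the table. It stands on the carrier's +y side, 62 mm in the jig's +y from carrier_mid. Axes as the jig's.
- carrier_mid (a point): On the centre line of the carrier's groove, at the plate's top, 36 mm above the table; axes as the jig's. The blue plate reaches 45 mm from here in -x, 60 in +x, 45 in -y, 85 in +y. Two guides 10 mm high, 6 mm thick, from 30 mm in -x to 60 mm in +x, flank the groove (43 mm wide). At the station this point and stop_face have the same y in the jig's frame.
- bar_center (a point): Centre of the loose wooden stretcher bar, 140 (its x, along the groove, away from the robot) x 40 x 22 mm, about 90 g, flat in the groove: underside 36 mm, top 58 mm above the table (55 beside the bead on its +y edge). Point 11 mm above its underside, 70 mm from both ends. Its robot-side end (white band) overhangs the carrier at first, and ends 10 mm inside the plate's edge when home.
- stop_face (a point): Fixed stop station beyond the carrier, at a new place along the rails each time: two grey posts, red marks on top, each 25 mm wide, 20 mm apart, 66 mm high. The point is midway between them in the plane of their robot-side faces, 47 mm above the table, on the plunger's axis; axes as the jig's. With the bar home on the posts, bar_center is 70 mm from here in -x.
- station: The same stop station as a body (the two grey posts, back plate and detent): origin on the table, 85 mm in the jig's -x from the plane of the post faces, on the plunger's centre line; axes as the jig's.
- plunger (a joint): Steel spring plunger, 12 mm in diameter with a red ring, between the two posts; its nose sticks out 18 mm towards the robot from their faces. Value: how far it is pushed in, m; 0 free, 0.018 when the bar's end is on the posts. The spring pushes back with about 2 N at first and 8.5 N at 0.018; the posts then carry any further push.
- tin_mid (a point): Paint tin (leave alone), 76 mm in diameter, 85 mm tall; point at half height.
- jar_mid (a point): White jar of brushes (leave alone), 72 mm in diameter, jar 90 mm tall, brushes up to 190 mm; point 45 mm up.
- tape_mid (a point): Yellow tape roll lying flat (leave alone), 90 mm in diameter, 24 mm high; point at half height.
Not all that is in view belongs to the job. Of the things that look like the part that bears bar_center, the smallest one is meant.

How it is judged (in metres and radians):
On the way:
1. the carrier is in the detent at the station (within 3 mm), the plunger not yet pressed (y of carrier_mid in the frame of stop_face between -0.003 and 0.003 m and value of joint plunger below 0.003 m), for 0.2 s.
At the end, for the whole second after the job is handed in: The carrier is within 3 mm of the station's detent; the bar, flat (0.06 rad) and straight (0.05 rad), is pressed by the robot (over 3 N) with its end on the stop posts (within 1.5 mm, plunger in by over 16.5 mm, 2 to 60 N on the posts) and at rest, and stays so through the last second (y of carrier_mid in the frame of stop_face between -0.003 and 0.003 m and value of joint plunger above 0.0165 m and x of bar_center in the frame of stop_face above -0.0715 m and angle between the x axis of bar_center and the x axis of stop_face, either way round below 0.05 rad and angle between bar_center's own z axis and vertical below 0.06 rad and contact force between bar and station between 2 and 60 N and contact force between any of the fingers, the arm and bar above 3 N and linear speed of bar below 0.01 m/s); the arm keeps its last pose, push and grip.
It fails at once if the bar is crushed against the stop posts (over 80 N) (contact force between bar and station above 80 N).
It fails at once if the paint tin is moved by more than 25 mm (distance of tin_mid from where it was at the start of the episode above 0.025 m).
It fails at once if the brush jar is moved by more than 25 mm (distance of jar_mid from where it was at the start of the episode above 0.025 m).
It fails at once if the tape roll is moved by more than 25 mm (distance of tape_mid from where it was at the start of the episode above 0.025 m).
It also fails if it takes over 54 s, if anything falls off the work surface, if the arm or the gripper's body presses on something with over 40 N, if the wrist force passes 120 N, or if a joint passes its speed limit or range.

## Working session

There is one attempt and no reset: what is moved stays moved. The work goes in short steps, Python scripts to look and compute and a shell command to move; the robot and the scene stay as the last step left them, time stands still between calls to the robot, and variables do not carry over. Pictures are saved under pics/ and viewed, and the job is handed in when it is done.

```bash
ls; mkdir -p pics; cat > h.py <<'E'
import numpy as np,cv2
from bench import r
def snap(n,f):
    s=r.snapshot(n);np.savez(f'pics/{f}.npz',p=s["pixels"],K=s["intrinsics"],E=s["extrinsics"])
    cv2.imwrite(f'pics/{f}.png',np.array(s["pixels"])[:,:,::-1]);return s
def load(f):
    d=np.load(f'pics/{f}.npz');return d['p'],d['K'],d['E']
def ray(f,u,v):
    p,K,E=load(f);d=E[:3,:3]@np.linalg.inv(K)@np.array([u,v,1.]);return E[:3,3],d/np.linalg.norm(d)
def onz(f,u,v,z):
    o,d=ray(f,u,v);return o+d*(z-o[2])/d[2]
def tri(a,b):
    A=np.zeros((3,3));B=np.zeros(3);L=[]
    for f,u,v in (a,b):
        o,d=ray(f,u,v);P=np.eye(3)-np.outer(d,d);A+=P;B+=P@o;L.append((P,o))
    x=np.linalg.solve(A,B);return x,[np.linalg.norm(P@(x-o)) for P,o in L]
def proj(f,X):
    p,K,E=load(f);c=np.linalg.inv(E)@np.append(X,1);q=K@c[:3];return q[:2]/q[2]
def crop(f,u0,v0,u1,v1,k,out):
    p,_,_=load(f);cv2.imwrite(f'pics/{out}.png',cv2.resize(p[v0:v1,u0:u1,::-1],None,fx=k,fy=k,interpolation=cv2.INTER_CUBIC))
E
python3 - <<'E'
from h import *
np.set_printoptions(suppress=True,precision=2)
print(r.sense())
for n in("scene","top","wrist"):
    s=snap(n,n+"0");print(n,s["intrinsics"],s["extrinsics"])
E
```

```text
pics
{'time': 0.0, 'joint_pos': array([59.68,  7.51, 85.33, -0.  , 87.26, -4.89]), 'qd': array([ 0.14, -0.06, -0.07, -0.01, -0.09, -0.02]), 'joint_efforts': array([  0.  , -56.94, -50.05,  -0.  ,   0.02,  -0.  ]), 'tool_pos': array([257.34, 541.41, 230.28]), 'tcp_rot': array([-179.9 ,   -0.01,  154.57]), 'ft_force': array([ 0.52,  0.1 , -0.7 ]), 'wrist_torque': array([ 0.02, -0.03,  0.03]), 'finger_gap': 85.59592753250904}
scene [[460.91   0.   253.06]
 [  0.   460.91 193.64]
 [  0.     0.     1.  ]] [[   0.79    0.51   -0.35  880.87]
 [   0.62   -0.65    0.44 -436.42]
 [  -0.01   -0.56   -0.83  928.36]
 [   0.      0.      0.      1.  ]]
top [[459.53   0.   255.92]
 [  0.   459.53 185.31]
 [  0.     0.     1.  ]] [[   0.     -1.      0.05  401.03]
 [  -1.     -0.01   -0.01   46.28]
 [   0.01   -0.05   -1.   1378.55]
 [   0.      0.      0.      1.  ]]
wrist [[283.73   0.   258.39]
 [  0.   283.73 193.18]
 [  0.     0.     1.  ]] [[  0.43   0.86   0.28 185.04]
 [  0.9   -0.41  -0.13 576.06]
 [ -0.     0.31  -0.95 373.77]
 [  0.     0.     0.     1.  ]]
```

View pics/scene0.png

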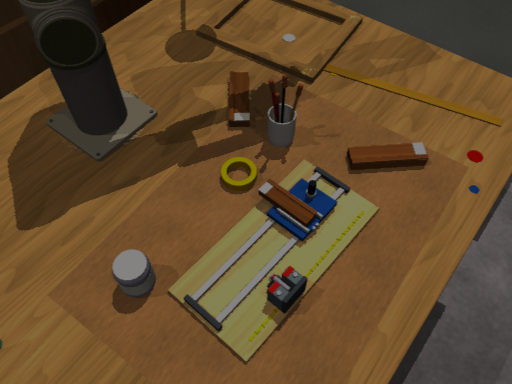

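View pics/top0.png

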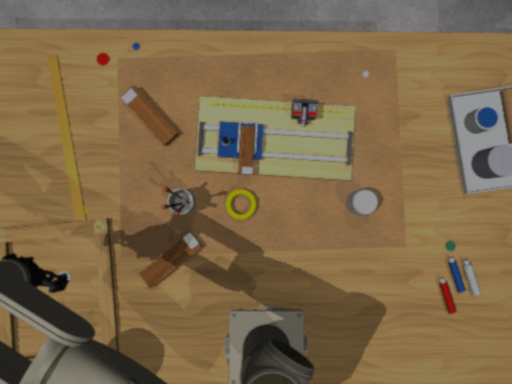

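View pics/wrist0.png

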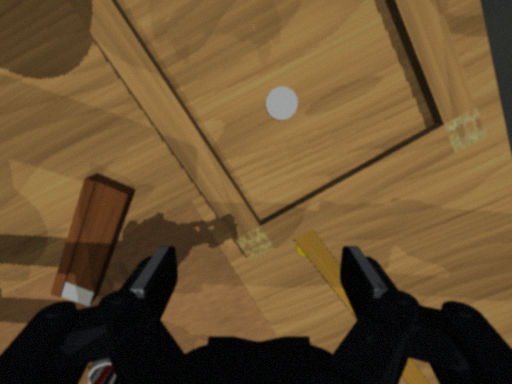

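The three dark bars in the top view are at (247,147) in the carrier groove, (150,115) and (172,260). The smallest is the one in the groove at (247,147), with its white band at (247,170). I'll check that with a crop and take rough positions.

```bash
python3 - <<'E'
from h import *
np.set_printoptions(suppress=True,precision=1)
crop("top0",180,80,380,230,4,"c1")
for n,u,v,z in(("knob",228,141,80),("barwhite",247,171,58),("barfar",248,126,58),("posts",305,108,66),("brd1",200,97,12),("brd2",355,105,12),("brd3",352,179,12),("brd4",196,171,12),("tin",365,202,85),("jar",181,201,90),("tape",241,204,24),("b2a",128,92,22),("b2b",173,138,22),("b3a",193,240,22),("b3b",148,280,22)):
    print(n,onz("top0",u,v,z))
for n,a,b in (("knob",(228,141),(312,184)),):
    print(tri(("top0",*a),("scene0",*b)))
E
```

```text
knob [597.1 113.1  80. ]
barwhite [513.7  58.8  58. ]
barfar [644.5  56.6  58. ]
posts [ 696.6 -107.8   66. ]
brd1 [740.  201.7  12. ]
brd2 [ 719.  -265.1   12. ]
brd3 [ 495.4 -254.5   12. ]
brd4 [516.8 211.1  12. ]
tin [ 425.5 -274.8   85. ]
jar [425.8 242.7  90. ]
tape [419.   76.2  24. ]
b2a [751.  415.1  22. ]
b2b [613.8 279.2  22. ]
b3a [312.9 216.3  22. ]
b3b [196.3 346.   22. ]
(array([601.1, 116.1,  77.9]), [np.float64(4.650702751845997), np.float64(4.650702751846047)])
```

View pics/c1.png

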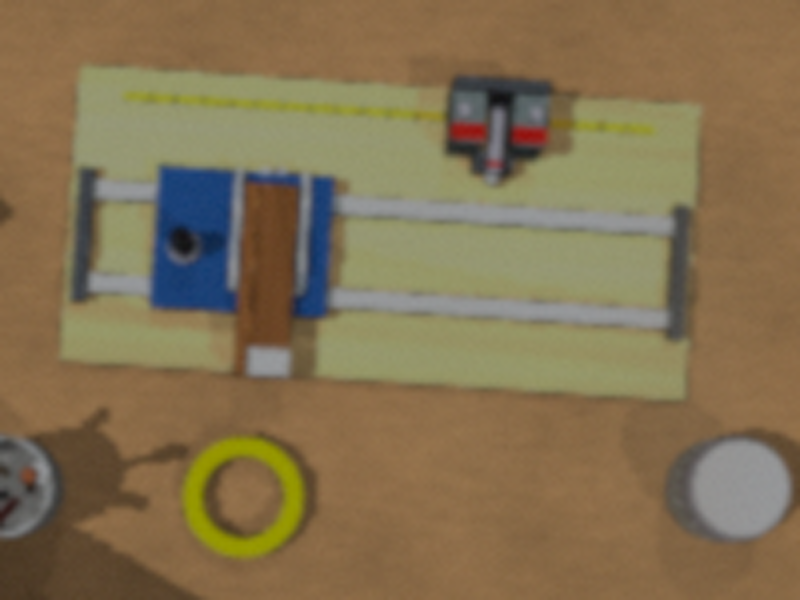

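The crop confirms it: the small bar sits in the blue carrier's groove, with the black knob at (185,243) to its left and the posts at (497,120). I'll move the wrist camera over the jig for finer measurements.

```bash
python3 -m jog '[[-1,-0.43,-0.1,0,0,0.373],[-1,-0.43,-0.1,0,0,0.373],[-1,-0.43,-0.1,0,0,0.373],[-1,-0.43,-0.1,0,0,0.373],[-1,-0.43,-0.1,0,0,0.373],[-1,-0.43,-0.1,0,0,0.373],[-1,-0.43,-0.1,0,0,0.373],[-1,-0.43,-0.1,0,0,0.373]]' 1
```

```text
time: 0.95
tool_pos: [437.9, 336.3, 256.1]
tcp_rot: [-180.0, 0.0, 87.0]
ft_force: [-0.7, 0.5, -0.5]
finger_gap: 85.3
```

```bash
python3 -m jog '[[-0.785,0.77,0.02,0,0,0],[-0.785,0.77,0.02,0,0,0],[-0.785,0.77,0.02,0,0,0],[-0.785,0.77,0.02,0,0,0],[-0.785,0.77,0.02,0,0,0],[-0.785,0.77,0.02,0,0,0],[-0.785,0.77,0.02,0,0,0],[-0.785,0.77,0.02,0,0,0]]'
python3 - <<'E'
from h import *
snap("wrist","w1"); 
E
```

```text
time: 1.75
tool_pos: [620.6, 132.4, 250.6]
tcp_rot: [-179.9, -0.0, 87.4]
ft_force: [-0.1, 1.0, 0.6]
finger_gap: 85.7
```

View pics/w1.png

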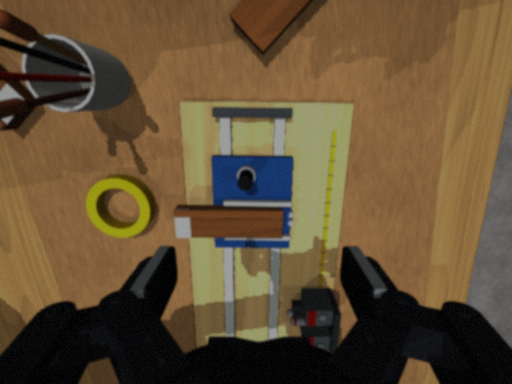

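Image up is jig +y here. The knob is at (247,181), the bar runs (182,227) to (285,222), and the red post marks are at (318,315). I'll take a second wrist view shifted in y.

```bash
python3 -m jog '[[-0.2,0.0,0,0,0,0],[-0.4,0.0,0,0,0,0],[-0.48,0.0,0,0,0,0],[-0.48,0.0,0,0,0,0],[-0.48,0.0,0,0,0,0]]'
python3 - <<'E'
from h import *
snap("wrist","w2")
crop("w1",170,90,370,350,2.3,"w1c")
crop("w2",150,20,370,280,2.3,"w2c")
E
```

```text
time: 2.3
tool_pos: [615.0, 14.1, 251.6]
tcp_rot: [180.0, -0.0, 87.5]
ft_force: [-0.6, 0.3, -0.2]
finger_gap: 85.5
```

View pics/w1c.png

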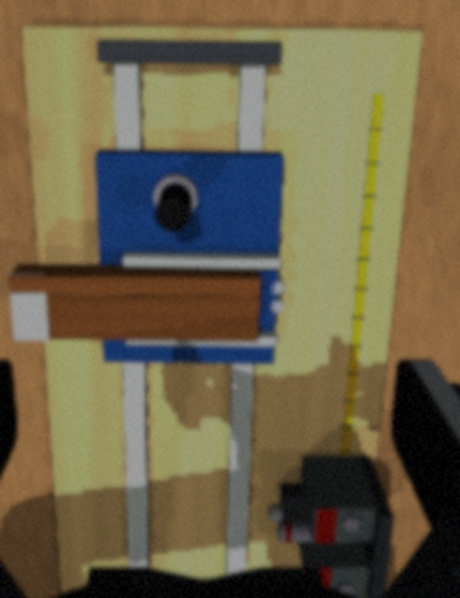

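View pics/w2c.png

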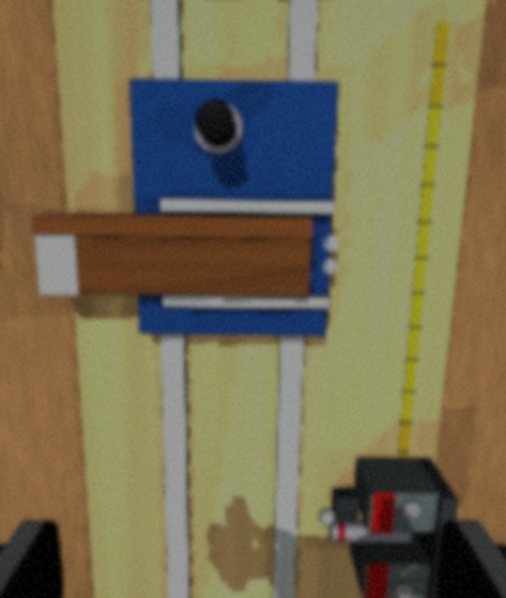

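```bash
python3 -m jog '[[-0.2,0.0,0,0,0,0],[-0.4,0.0,0,0,0,0],[-0.55,0.0,0,0,0,0],[-0.55,0.0,0,0,0,0],[-0.55,0.0,0,0,0,0]]'
python3 - <<'E'
from h import *
snap("wrist","w3")
crop("w3",130,0,350,220,2.7,"w3c")
crop("w2",270,190,370,290,6,"w2p")
E
```

```text
time: 2.85
tool_pos: [609.4, -123.4, 251.2]
tcp_rot: [-180.0, -0.0, 87.4]
ft_force: [-0.6, 1.2, -0.0]
finger_gap: 85.2
```

View pics/w3c.png

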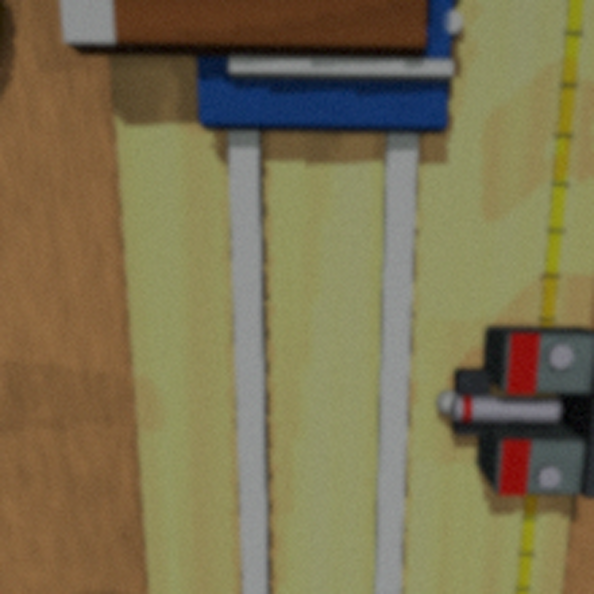

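View pics/w2p.png

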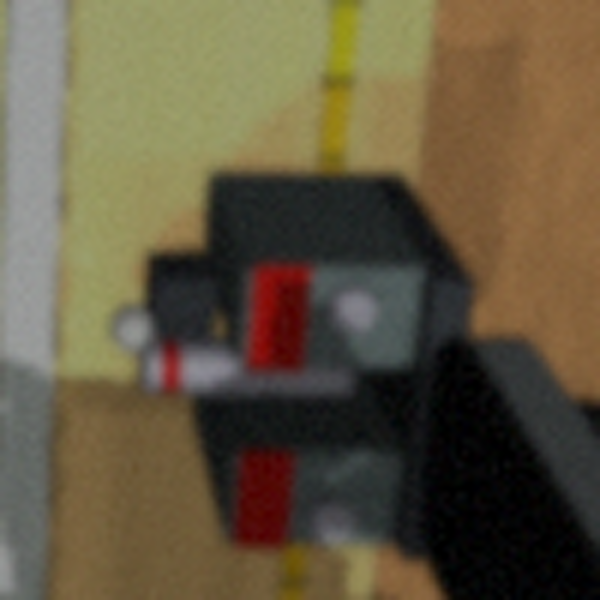

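```bash
python3 - <<'E'
from h import *
np.set_printoptions(suppress=True,precision=1)
q={}
for f in("w1","w2","w3"):
    p,_,_=load(f);h=cv2.cvtColor(p,cv2.COLOR_RGB2HSV)
    m=(((h[...,0]<6)|(h[...,0]>172))&(h[...,1]>180)&(h[...,2]>60)).astype(np.uint8)
    n,l,st,c=cv2.connectedComponentsWithStats(m)
    print(f,[(st[i].tolist(),c[i].round(1).tolist()) for i in range(1,n) if st[i][4]>25])
W1=lambda x,y:("w1",170+x/2.3-.3,90+y/2.3-.3)
W2=lambda x,y:("w2",150+x/2.3-.3,20+y/2.3-.3)
W3=lambda x,y:("w3",130+x/2.7-.3,y/2.7-.3)
W2P=lambda x,y:("w2",270+x/6-.4,190+y/6-.4)
for n,a,b in(("knobtop",W1(174,212),W2(213,122)),("knobbase",W1(176,196),W2(218,127)),
 ("barfar -y",W1(258,339),W2(309,296)),("barwhite -y",W1(13,340),W2(38,296)),("barwhite +y",W1(11,292),W2(35,235)),("barfar -y 23",W2(309,296),W3(426,50)),
 ("plate -y far",W1(274,362),W2(325,335)),("plate -y near",W1(105,362),W2(139,332)),("plate +y near",W1(97,153),W2(131,79)),("plate +y far",W1(282,153),W2(337,83)),
 ("post mid front",W2P(243,410),W3(504,415)),("up out",W2P(252,265),W3(509,333)),("low out",W2P(233,545),W3(497,494))):
    x,e=tri(a,b);print(n,x,np.round(e,1)[0])
E
```

```text
w1 [([308, 312, 8, 14, 102], [311.3, 318.3])]
w2 [([312, 234, 9, 17, 135], [316.0, 242.2]), ([309, 266, 10, 15, 117], [313.5, 273.0])]
w3 [([318, 123, 11, 23, 213], [323.3, 134.3]), ([315, 163, 11, 20, 178], [320.2, 172.5])]
knobtop [602.9 122.6  73.4] 0.8
knobbase [603.1 123.1  42.1] 0.2
barfar -y [646.3  37.9  51.7] 0.0
barwhite -y [504.5  44.5  53.2] 0.1
barwhite +y [508.4  75.6  56.2] 0.2
barfar -y 23 [646.3  38.1  52.4] 0.1
plate -y far [656.8  12.6  33.6] 0.3
plate -y near [553.2  20.   38.7] 0.5
plate +y near [560.5 147.8  35. ] 0.1
plate +y far [663.9 142.1  29.9] 0.2
post mid front [ 676.6 -104.4   67.9] 0.1
up out [678.3 -70.3  66.3] 0.1
low out [ 674.8 -140.1   65.8] 0.4
```

Measured: knob (603,123), top at about 76 mm; jig yaw about -2.8°; posts' mid-face (676.6,-104.8); travel still to go about 162 mm. Next I move over the knob.

```bash
python3 -m jog '[[0.2,-0.02,0,0,0,0],[0.4,-0.03,0,0,0,0],[0.6,-0.05,0,0,0,0],[0.8,-0.06,0,0,0,0],[0.982,-0.07,0.1,0,0,0.001],[0.982,-0.07,0.3,0,0,0.001],[0.982,-0.07,0.48,0,0,0.001],[0.982,-0.07,0.56,0,0,0.001],[0.982,-0.07,0.56,0,0,0.001]]'
python3 - <<'E'
from h import *
snap("wrist","w4");snap("scene","s4")
crop("s4",200,100,400,260,4,"s4c")
E
```

```text
time: 3.8
tool_pos: [598.7, 123.8, 106.4]
tcp_rot: [-179.5, 0.1, 87.4]
ft_force: [-0.4, 0.1, 0.5]
finger_gap: 84.9
```

View pics/w4.png

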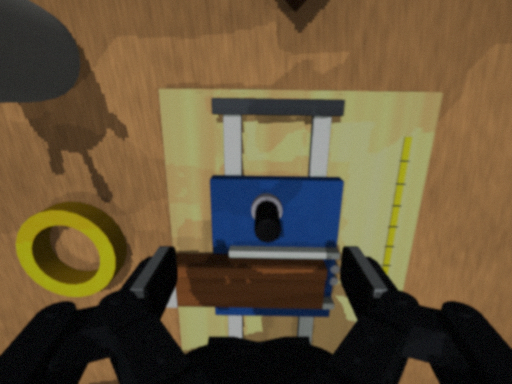

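View pics/s4c.png

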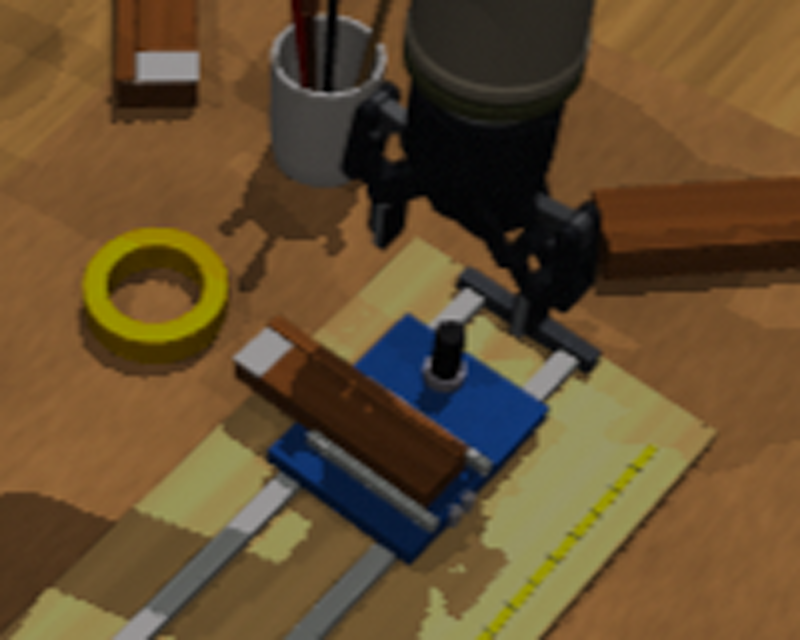

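```bash
python3 - <<'E'
from h import *
np.set_printoptions(suppress=True,precision=1)
for i in range(3):
    s=r.sense();print(s['tool_pos'],s['tcp_rot'],s['qd'])
    snap("wrist","w5")
for z in(73,76,80):print(onz("w5",268,233,z))
print(proj("w5",[603,122.7,80]),proj("w5",[603,122.7,40]),proj("w5",s['tool_pos']))
crop("w5",200,160,360,300,4,"w5c")
E
```

```text
[602.6 123.3 112.1] [180.   -0.   87.4] [-0.9 -1.6 -2.2 -0.1 -0.  -0.1]
[603.7 122.9 113.5] [179.8  -0.   87.3] [-0.7 -1.1 -1.  -0.  -0.1 -0.2]
[604.3 122.6 114.1] [179.8  -0.   87.3] [-0.8 -0.4 -0.2 -0.  -0.2 -0.1]
[610. 112.  73.]
[609.9 113.5  76. ]
[609.8 115.4  80. ]
[257.6 223.8] [257.5 203.6] [260.  248.5]
```

View pics/w5c.png

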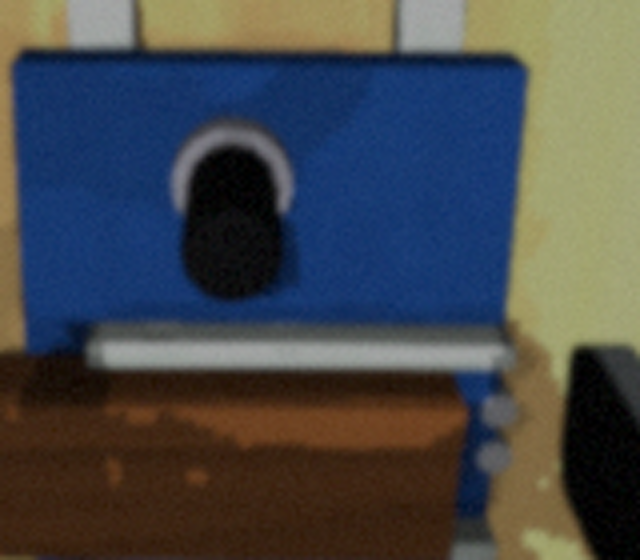

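The knob top is at (257.7,222.5), against a predicted (257.6,223.8), so the fix agrees. Descend and grip.

```bash
python3 -m jog '[[0.002,-0.005,0.1,0,0,0],[0.002,-0.005,0.2,0,0,0],[0.002,-0.005,0.27,0,0,0],[0.002,-0.005,0.27,0,0,0],[0.002,-0.005,0.27,0,0,0],[0.002,-0.005,0.27,0,0,0]]' && python3 -m jog '[[0,0,0,0,0,0],[0,0,0,0,0,0],[0,0,0,0,0,0],[0,0,0,0,0,0],[0,0,0,0,0,0],[0,0,0,0,0,0],[0,0,0,0,0,0],[0,0,0,0,0,0],[0,0,0,0,0,0]]' 0 30
```

```text
time: 4.65
tool_pos: [603.2, 122.3, 46.3]
tcp_rot: [179.8, -0.0, 87.2]
ft_force: [0.6, -0.3, 0.6]
finger_gap: 85.2
time: 5.55
tool_pos: [603.9, 122.0, 44.5]
tcp_rot: [179.7, -0.0, 87.2]
ft_force: [9.3, -0.4, -4.2]
finger_gap: 17.2
```

```bash
python3 -m jog '[[-0.04,0,0,0,0,0],[-0.1,0,0,0,0,0],[-0.17,0,0,0,0,0],[-0.24,0,0,0,0,0],[-0.31,0,0,0,0,0],[-0.38,0,0,0,0,0],[-0.45,0,0,0,0,0],[-0.52,0,0,0,0,0],[-0.57,0,0,0,0,0],[-0.59,0,0,0,0,0]]' && python3 -m jog '[[0,0,0,0,0,0],[0,0,0,0,0,0],[0,0,0,0,0,0]]'
python3 - <<'E'
from h import *
np.set_printoptions(suppress=True,precision=1)
snap("wrist","w6");snap("top","t6");s=r.sense();print(s['tool_pos'],s['ft_force'])
crop("t6",180,80,380,230,4,"t6c")
E
```

```text
time: 6.55
tool_pos: [595.2, -26.8, 44.5]
tcp_rot: [179.9, 0.0, 87.2]
ft_force: [5.7, 2.8, 2.7]
finger_gap: 16.9
time: 6.85
tool_pos: [595.3, -25.5, 44.5]
tcp_rot: [179.9, 0.0, 87.2]
ft_force: [5.5, -1.0, 3.0]
finger_gap: 17.4
[595.3 -25.5  44.5] [ 5.4 -1.2  1.7]
```

View pics/w6.png

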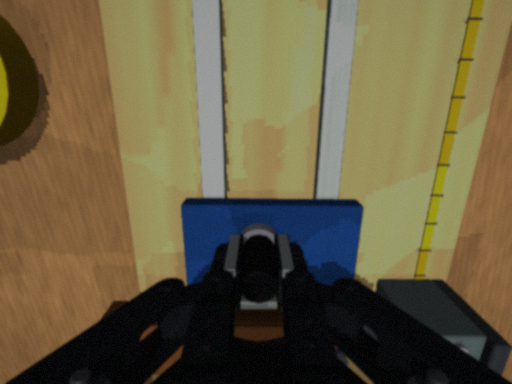

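View pics/t6c.png

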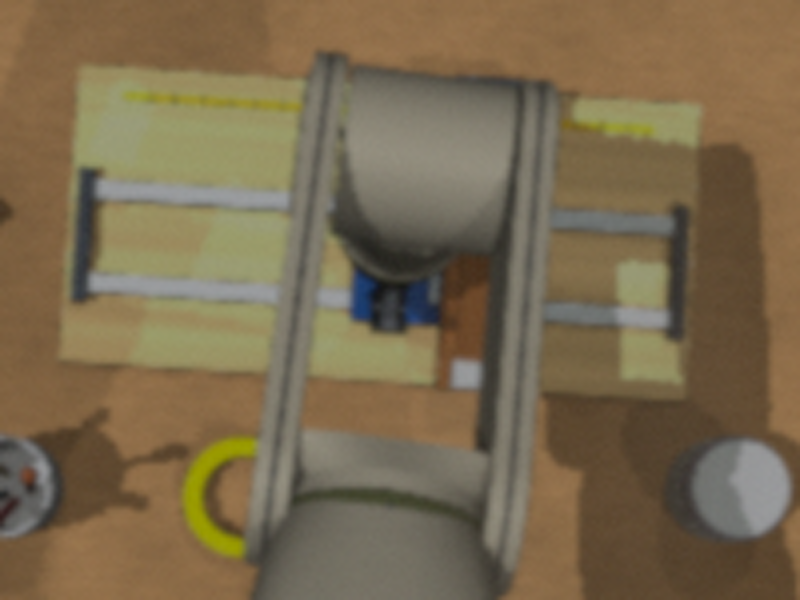

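```bash
python3 -m jog '[[-0.012,0,0,0,0,0],[-0.02,0,0,0,0,0],[-0.02,0,0,0,0,0]]'
python3 -m jog '[[-0.008,0,0,0,0,0],[-0.008,0,0,0,0,0]]'
python3 -m jog '[[-0.008,0,0,0,0,0],[-0.008,0,0,0,0,0]]'
python3 -m jog '[[-0.006,0,0,0,0,0],[-0.006,0,0,0,0,0]]'
python3 -m jog '[[-0.006,0,0,0,0,0],[-0.006,0,0,0,0,0]]'
```

```text
time: 7.25
tool_pos: [595.0, -29.5, 44.5]
tcp_rot: [179.9, -0.0, 87.3]
ft_force: [4.3, 0.3, 3.3]
finger_gap: 17.4
time: 7.45
tool_pos: [594.9, -31.7, 44.5]
tcp_rot: [179.9, -0.0, 87.3]
ft_force: [4.3, 1.4, 1.7]
finger_gap: 17.1
time: 7.65
tool_pos: [594.7, -34.2, 44.4]
tcp_rot: [179.9, 0.0, 87.3]
ft_force: [5.3, -0.5, 2.7]
finger_gap: 17.0
time: 7.85
tool_pos: [594.6, -36.2, 44.5]
tcp_rot: [179.9, 0.1, 87.3]
ft_force: [5.0, -3.2, 3.9]
finger_gap: 17.2
time: 8.05
tool_pos: [594.6, -37.9, 44.5]
tcp_rot: [179.9, 0.1, 87.3]
ft_force: [4.7, -4.6, 4.2]
finger_gap: 17.0
```

```bash
python3 -m jog '[[-0.004,0,0,0,0,0],[-0.004,0,0,0,0,0]]'
python3 -m jog '[[-0.004,0,0,0,0,0],[-0.004,0,0,0,0,0]]'
python3 -m jog '[[-0.004,0,0,0,0,0],[-0.004,0,0,0,0,0]]'
```

```text
time: 8.25
tool_pos: [594.5, -38.7, 44.5]
tcp_rot: [179.9, 0.0, 87.2]
ft_force: [5.3, -1.4, 3.5]
finger_gap: 16.8
time: 8.45
tool_pos: [594.5, -39.1, 44.5]
tcp_rot: [179.9, -0.0, 87.3]
ft_force: [5.2, 0.9, 4.3]
finger_gap: 17.3
time: 8.65
tool_pos: [594.4, -39.5, 44.4]
tcp_rot: [179.9, -0.1, 87.3]
ft_force: [5.7, 3.0, 4.2]
finger_gap: 17.0
```

The pull reverses at y≈-39, so the carrier is in the detent. Release and lift.

```bash
python3 -m jog '[[0.002,0,0,0,0,0],[0.002,0,0,0,0,0],[0.002,0,0,0,0,0],[0.002,0,0,0,0,0],[0.002,0,0,0,0,0],[0.002,0,0,0,0,0]]' 1 && python3 -m jog '[[0,0,-0.15,0,0,0],[0,0,-0.35,0,0,0],[0,0,-0.55,0,0,0],[0,0,-0.7,0,0,0],[0,0,-0.7,0,0,0],[0,0,-0.7,0,0,0],[0,0,-0.7,0,0,0],[0,0,-0.7,0,0,0]]'
python3 - <<'E'
from h import *
snap("wrist","w7");snap("top","t7")
crop("w7",150,90,370,330,2.5,"w7c")
print(r.sense()['tool_pos'])
E
```

```text
time: 9.25
tool_pos: [593.5, -39.7, 43.6]
tcp_rot: [-180.0, -0.0, 87.2]
ft_force: [0.9, 0.3, 0.2]
finger_gap: 85.6
time: 10.05
tool_pos: [592.6, -39.5, 216.4]
tcp_rot: [-179.8, -0.0, 87.2]
ft_force: [-0.0, -0.1, -0.2]
finger_gap: 85.8
[592.83409568 -39.56573102 216.90751416]
```

View pics/w7c.png

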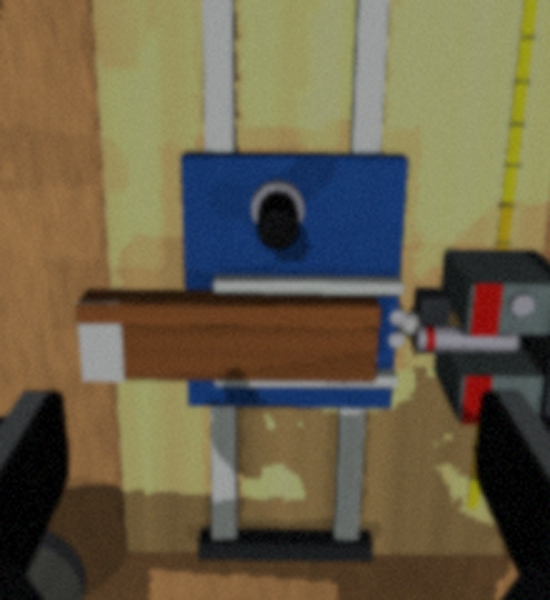

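```bash
python3 - <<'E'
from h import *
np.set_printoptions(suppress=True,precision=1)
a=np.radians(-2.8);J=np.array([[np.cos(a),np.sin(a)],[-np.sin(a),np.cos(a)]])
C=lambda x,y,z:(lambda P:(P,J@P[:2]))(onz("w7",150+x/2.5-.3,90+y/2.5-.3,z))
for n,x,y,z in(("knob",279,233,80),("red in up",484,334,66),("red in low",477,376,66),("red up out",488,284,66),("red low out",472,421,66),("ring",431,339,53),("plate -y mid",290,405,36),("plate +y mid",295,155,36),("bar near -y",81,381,55),("bar far -y",378,379,55),("near +y bead",85,302,58),("near bottom z55 +y",80,321,55)):
    print(n,*C(x,y,z))
s=np.load
E
```

```text
knob [594.1 -39.7  80. ] [595.3 -10.7]
red in up [684.1 -95.3  66. ] [687.9 -61.8]
red in low [ 681.8 -116.2   66. ] [686.7 -82.8]
red up out [684.8 -71.3  66. ] [687.5 -37.8]
red low out [ 680.4 -139.7   66. ] [ 686.4 -106.3]
ring [ 663.2 -102.7   53. ] [667.4 -70.2]
plate -y mid [ 595.3 -144.4   36. ] [ 601.6 -115.1]
plate +y mid [602.8 -15.5  36. ] [602.8  13.9]
bar near -y [ 495.8 -116.    55. ] [500.9 -91.7]
bar far -y [ 637.9 -121.5   55. ] [643.1 -90.2]
near +y bead [503.9 -74.6  58. ] [506.9 -49.9]
near bottom z55 +y [499.4 -85.   55. ] [503.  -60.5]
```

The carrier mid (jig y ≈ -71 to -72.7) matches the station (-72). Now I'll stage behind the bar's end with the fingers shut and turned 90°.

```bash
python3 -m jog '[[-0.03,-0.06,0,0,0,0.047],[-0.06,-0.12,0,0,0,0.094],[-0.1,-0.2,0,0,0,0.141],[-0.14,-0.3,0,0,0,0.188],[-0.19,-0.4,0,0,0,0.235],[-0.23,-0.47,0.05,0,0,0.282],[-0.242,-0.492,0.1,0,0,0.329],[-0.242,-0.492,0.2,0,0,0.376],[-0.242,-0.492,0.3,0,0,0.423],[-0.242,-0.492,0.36,0,0,0.47]]' 0 40 && python3 -m jog '[[0,0,0,0,0,0.03],[0,0,0,0,0,0.03],[0,0,0,0,0,0.03],[0,0,0,0,0,0.03],[0,0,0,0,0,0.03]]'
python3 - <<'E'
from h import *
snap("wrist","w8");snap("scene","s8")
crop("s8",200,150,400,310,4,"s8c")
s=r.sense();print(s['tool_pos'],s['tcp_rot'],s['joint_pos'])
E
```

```text
time: 11.15
tool_pos: [466.4, -93.8, 126.0]
tcp_rot: [-179.9, 0.2, 2.3]
ft_force: [0.0, 0.3, -0.1]
finger_gap: -0.1
time: 11.65
tool_pos: [468.3, -94.3, 129.2]
tcp_rot: [180.0, -0.0, -2.7]
ft_force: [0.1, -0.3, -1.1]
finger_gap: -0.2
[468.22519849 -94.28007506 129.14560416] [ 1.79988599e+02 -3.72309446e-02 -2.69754567e+00] [-1.75372831e+01 -7.59250433e+00  1.11194483e+02 -1.52848122e-03
  7.63591121e+01  7.51606263e+01]
```

View pics/w8.png

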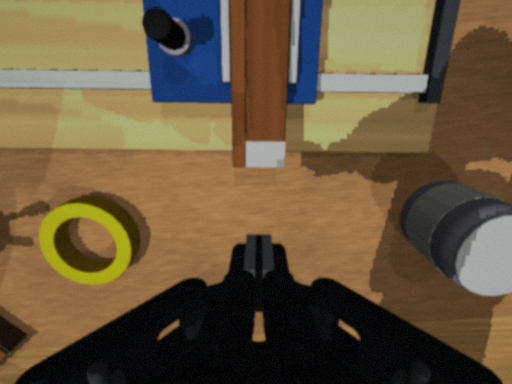

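View pics/s8c.png

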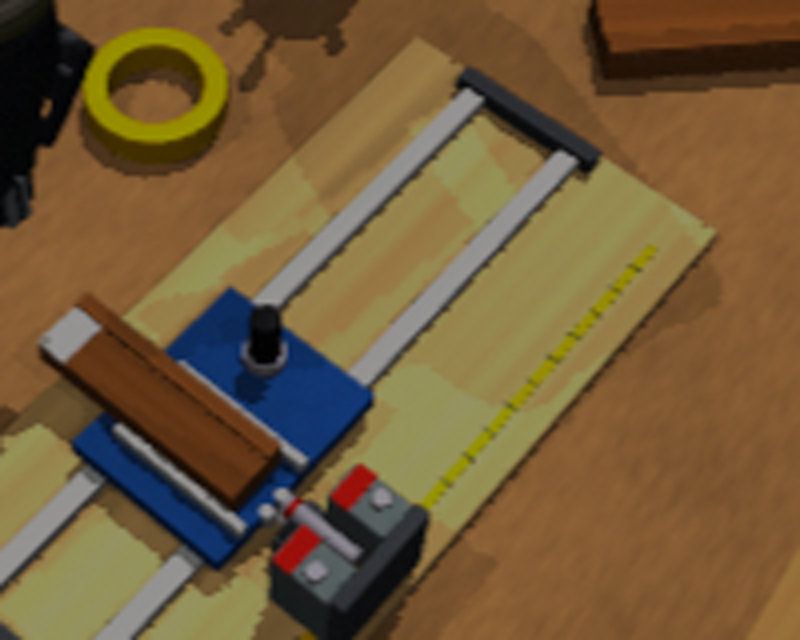

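Fingers at (258,255) line up with the bar end, which spans columns 232–286. Descend, then approach slowly.

```bash
python3 -m jog '[[0,0,0.1,0,0,0],[0,0,0.2,0,0,0],[0,0,0.3,0,0,0],[0,0,0.345,0,0,0],[0,0,0.345,0,0,0],[0.02,0,0.345,0,0,0],[0.04,0,0.345,0,0,0],[0.05,0,0.345,0,0,0],[0.05,0,0.345,0,0,0]]'
python3 -m jog '[[0.01,0,0,0,0,0],[0.02,0,0,0,0,0],[0.02,0,0,0,0,0]]'
python3 -m jog '[[0.01,0,0,0,0,0],[0.02,0,0,0,0,0],[0.02,0,0,0,0,0]]'
python3 - <<'E'
from h import *
snap("wrist","w9");crop("w9",180,40,340,260,2.7,"w9c")
E
```

```text
time: 12.65
tool_pos: [481.7, -95.1, 43.6]
tcp_rot: [180.0, -0.1, -2.7]
ft_force: [-0.1, -0.7, -0.5]
finger_gap: -0.2
time: 12.95
tool_pos: [485.8, -95.1, 42.7]
tcp_rot: [180.0, -0.0, -2.7]
ft_force: [-0.7, 0.5, -0.7]
finger_gap: 0.1
time: 13.25
tool_pos: [490.6, -95.3, 42.5]
tcp_rot: [180.0, 0.0, -2.7]
ft_force: [-0.3, 0.7, -0.0]
finger_gap: -0.1
```

View pics/w9c.png

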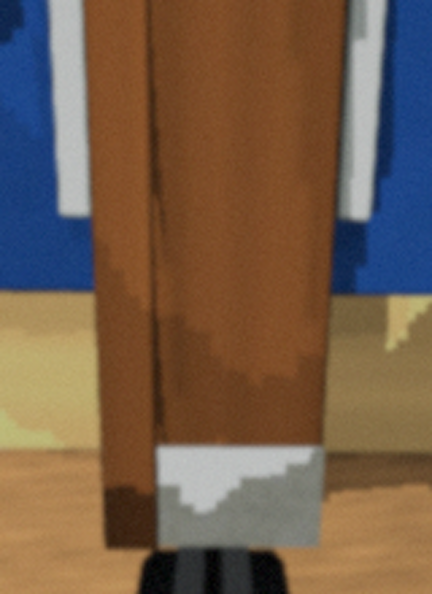

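```bash
python3 -m jog '[[0.015,0,0,0,0,0],[0.03,0,0,0,0,0],[0.045,0,0,0,0,0],[0.06,0,0,0,0,0],[0.06,0,0,0,0,0]]'
python3 -m jog '[[0.01,0,0,0,0,0],[0.02,0,0,0,0,0],[0.02,0,0,0,0,0]]'
python3 -m jog '[[0.01,0,0,0,0,0],[0.02,0,0,0,0,0],[0.02,0,0,0,0,0]]'
```

```text
time: 13.8
tool_pos: [506.1, -96.1, 42.7]
tcp_rot: [180.0, -0.0, -2.7]
ft_force: [-0.2, -0.2, 0.5]
finger_gap: 0.1
time: 14.1
tool_pos: [509.3, -96.2, 42.4]
tcp_rot: [-180.0, 0.2, -2.7]
ft_force: [-7.9, -0.1, 7.6]
finger_gap: 0.0
time: 14.4
tool_pos: [513.6, -96.4, 42.4]
tcp_rot: [-180.0, 0.3, -2.7]
ft_force: [-11.7, 0.7, 9.8]
finger_gap: 0.0
```

The upward 10 N is unexpected, so I'll look before pushing on.

```bash
python3 - <<'E'
from h import *
np.set_printoptions(suppress=True,precision=2)
s=r.sense();print(s['tool_pos'],s['ft_force'],s['wrist_torque'])
snap("wrist","w10");crop("w10",180,40,340,260,2.7,"w10c")
snap("scene","s10");crop("s10",180,180,330,300,5,"s10c")
E
```

```text
[513.57 -96.41  42.38] [-11.7    0.71   9.82] [ 0.08  1.86 -0.04]
```

View pics/w10c.png

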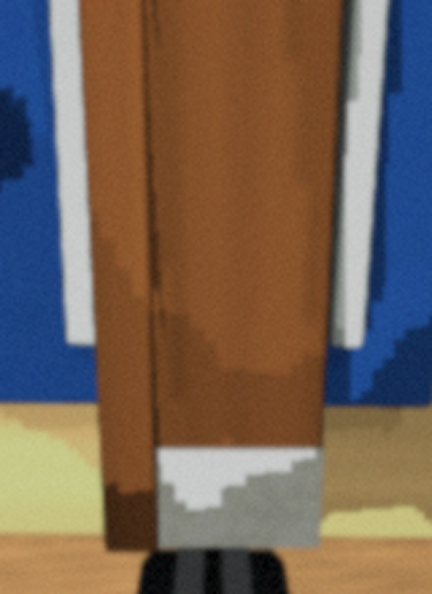

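View pics/s10c.png

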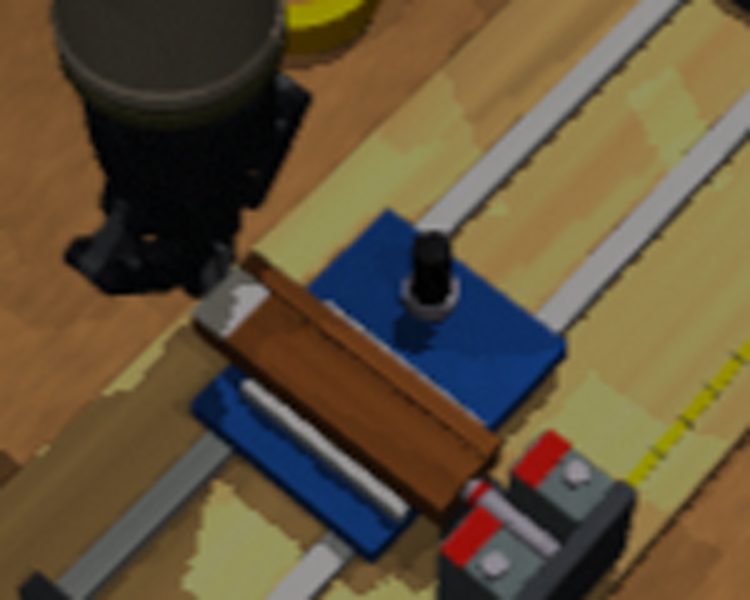

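The bar is flat and just touching the plunger nose. The upward force is end friction pressing the bar down, so I'll ease the tool up slightly and continue.

```bash
python3 -m jog '[[0.0,0,-0.004,0,0,0],[0.0,0,-0.008,0,0,0],[0,0,-0.008,0,0,0]]'
python3 -m jog '[[0.01,0,0,0,0,0],[0.02,0,0,0,0,0],[0.02,0,0,0,0,0]]'
```

```text
time: 14.8
tool_pos: [514.5, -96.3, 44.0]
tcp_rot: [-180.0, 0.1, -2.7]
ft_force: [-4.7, 0.6, -0.8]
finger_gap: -0.1
time: 15.1
tool_pos: [519.5, -96.5, 43.9]
tcp_rot: [-180.0, 0.1, -2.7]
ft_force: [-6.9, 0.0, -0.9]
finger_gap: -0.3
```

```bash
python3 -m jog '[[0.01,0,0,0,0,0],[0.01,0,0,0,0,0]]'
python3 -m jog '[[0.01,0,0,0,0,0],[0.01,0,0,0,0,0]]'
python3 -m jog '[[0.005,0,0,0,0,0],[0.005,0,0,0,0,0]]'
```

```text
time: 15.3
tool_pos: [521.7, -96.6, 43.7]
tcp_rot: [-180.0, 0.2, -2.7]
ft_force: [-7.0, 0.8, 0.5]
finger_gap: -0.3
time: 15.5
tool_pos: [523.9, -96.7, 43.5]
tcp_rot: [-180.0, 0.2, -2.7]
ft_force: [-7.7, -0.1, -1.1]
finger_gap: 0.3
time: 15.7
tool_pos: [524.9, -96.7, 43.4]
tcp_rot: [-180.0, 0.2, -2.7]
ft_force: [-8.7, -0.0, -0.2]
finger_gap: -0.2
```

```bash
python3 -m jog '[[0.005,0,0,0,0,0],[0.005,0,0,0,0,0]]'
python3 -m jog '[[0.005,0,0,0,0,0],[0.005,0,0,0,0,0]]'
python3 -m jog '[[0.004,0,0,0,0,0],[0.004,0,0,0,0,0]]'
python3 -m jog '[[0.004,0,0,0,0,0],[0.004,0,0,0,0,0]]'
```

```text
time: 15.9
tool_pos: [525.0, -96.5, 42.8]
tcp_rot: [-179.9, 0.4, -2.7]
ft_force: [-9.9, 0.6, -0.5]
finger_gap: -0.4
time: 16.1
tool_pos: [525.1, -96.4, 42.6]
tcp_rot: [-179.9, 0.5, -2.7]
ft_force: [-16.2, 0.7, 3.9]
finger_gap: -0.3
time: 16.3
tool_pos: [525.1, -96.4, 42.5]
tcp_rot: [-179.9, 0.6, -2.7]
ft_force: [-22.3, 1.5, 8.6]
finger_gap: -0.0
time: 16.5
tool_pos: [525.2, -96.4, 42.5]
tcp_rot: [-179.9, 0.8, -2.7]
ft_force: [-28.1, 1.8, 14.0]
finger_gap: 0.1
```

The bar is firmly on the posts: x is fixed at 525 and the force is rising. I'll ease z a little, hold, and check.

```bash
python3 -m jog '[[0,0,-0.003,0,0,0],[0,0,-0.003,0,0,0],[0,0,-0.003,0,0,0],[0,0,-0.003,0,0,0],[0,0,-0.003,0,0,0]]'
python3 -m jog '[[0,0,0,0,0,0],[0,0,0,0,0,0],[0,0,0,0,0,0],[0,0,0,0,0,0],[0,0,0,0,0,0],[0,0,0,0,0,0],[0,0,0,0,0,0],[0,0,0,0,0,0],[0,0,0,0,0,0],[0,0,0,0,0,0]]'
python3 - <<'E'
from h import *
snap("wrist","w11");crop("w11",180,40,340,260,2.7,"w11c")
snap("scene","s11");crop("s11",180,180,330,300,5,"s11c")
print(r.sense()['ft_force'])
E
```

```text
time: 17.0
tool_pos: [525.2, -96.2, 42.6]
tcp_rot: [-179.9, 0.7, -2.7]
ft_force: [-24.1, 2.4, 7.4]
finger_gap: 0.3
time: 18.0
tool_pos: [525.2, -96.2, 42.6]
tcp_rot: [-179.9, 0.7, -2.7]
ft_force: [-23.7, 1.1, 7.8]
finger_gap: -0.1
[-23.35610072   1.50688124   6.56236962]
```

View pics/w11c.png

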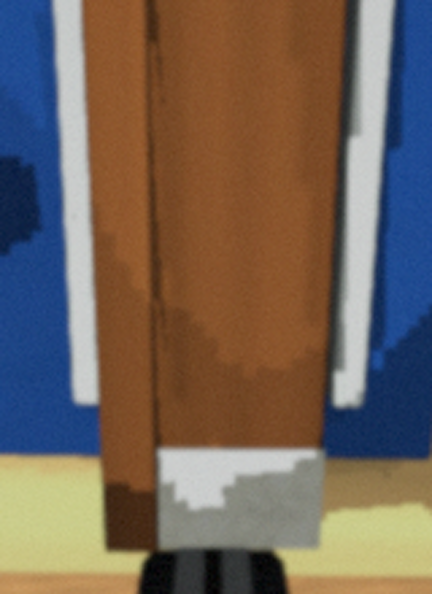

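View pics/s11c.png

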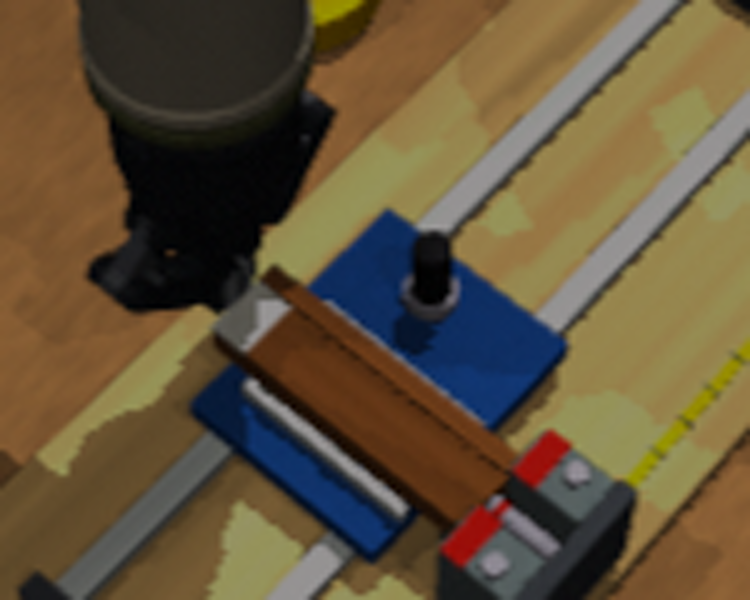

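The bar's end meets both posts at (485,495), straight and flat. The push holds at about 24 N, and the TCP's 525.2 matches the predicted home of 525.9. I'll hand it in.

```bash
python3 - <<'E'
from h import *
print(r.hand_in());s=r.sense();print(s['time'],s['tool_pos'],s['ft_force'])
E
```

```text
the job is handed in; nothing more can be done
None
the job is handed in; nothing more can be done
```

I handed the job in with the carrier in the detent at the grey stop station and the bar still held against both posts. No verdict was reported, and I could not read the state after handing in.

**Carrier:** I gripped the knob, slid the carrier about 161 mm until the detent force reversed sign, then let go and lifted clear. The plunger was still untouched. The wrist picture then put the carrier at jig y -70 to -73 and the station at -72, so the two agree to about 1.5 mm.

**Bar:** I pushed its end with closed fingers, against the plunger, until it stopped.
- **Position:** The tool held still at x = 525.2 mm, against 525.9 mm predicted for the bar at home.
- **Push:** It stayed at 23–24 N for the last second and more; roughly 15 N of that should be on the posts once the spring is subtracted.
- **Picture:** The last views show the bar flat and straight, with its end on both posts.

**Things that disagreed or went off:**
- When the bar first met the plunger, an unexpected upward force of about 10 N appeared. I eased the tool up; about 7 N remained at the end.
- The bar's home end measures about 10 mm outside the plate edge, where the text says 10 mm inside.
- Triangulated heights came out a few mm off the stated ones.

I never moved near the tin or the jar, and nothing touched the tape roll. I did not measure their positions again at the end.

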